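# Pull and turn the doser's selector to the mug's outlet, then dose

## Task

The coffee-bean doser has two outlets, with the open mug under one and a closed tin under the other. Pull its sprung selector knob up, turn the pointer towards the side where the mug stands, and let the knob drop fully home into the notch on that side, never forcing the knob against its notches. Then press the green button fully in and let it out, leaving the mug and tin where they stand.

Things in the scene. Friction and masses are not known exactly. Their poses are not given: they have to be found in the camera images.
- doser: White two-outlet coffee-bean doser, fixed, 190x200x165 mm. Origin on the worktop below the knob's axis; x to its back, y to its left, z up. Flat deck at z=165 (x -75 to 98, y -100 to 100). Spouts end at z=80 at x=-47, y=+58 (left, orange ring) and y=-58 (right, blue ring) over a 10 mm tray. On the deck a coloured arc at each side of the knob shows about where each notch lies.
- selector: The selector: sprung black knob on the deck's middle, its pin and spindle. Origin on the knob's axis at deck height, axes as the doser's; does not move with the knob. A pin 33 mm off the axis drops into a wide front slot or one of two narrow notches. Forcing it against a notch or slot wall with over 30 N at the pin (1 N m) damages it; always lift to leave a slot.
- selector_grip (a point): Point in the knob's grip bar on its axis, 36 mm above the deck when down; rises and turns with it (x along the bar, white pointer end at -x). Bar 46 long, 14 wide, from 21 mm below to 13 mm above this point: grip it across its width from above. Round skirt, radius 42, under the bar, top 21 mm below this point; around it a fixed collar, radius 44, 10 high.
- selector_lift (a joint): How far the knob is pulled up, m: 0 = home, 0.012 = end stop. A spring pushes it down, 6 N at 0, 9 N at the stop. From 0.007 the pin is clear and the knob turns freely. Let go between notches, the pin rests on a plain ring at about 0.005 and slides on it easily; when turned on over a notch it drops to 0 by itself, if the fingers do not hold the knob up.
- selector_turn (a joint): Knob angle, rad: 0 = pointer to the doser's front (-x); + is counterclockwise from above and swings the pointer to the doser's right (-y, blue arc), - to its left (+y, orange arc). Stops at +-1.5. Starts near 0 in the wide slot, which ends before +-0.65. Notches nominally at +1.05 and -1.05, but the hidden ring that bears them is up to 0.25 off, either way: feel for them. Play in a notch about 0.045 each way.
- dose_button_top (a point): Centre of the top of the green push button, 28 mm across, on the deck 68 mm behind the knob's axis, its top 22 mm above the deck in a dark housing 44 mm across and 12 mm high; pressed straight down.
- dose_button (a joint): How far the green button is pressed in, m: 0 = out, 0.006 = fully in; sprung, 1.5 N to start, 5 N fully in.
- mug: Small open striped mug with a handle, 65x88x50 mm, on the tray under one of the outlets (left or right). Origin at the centre of its underside, handle towards its -y.
- tin: Closed food tin, 75 mm across, 58 mm high, on the tray under the other outlet. Origin at the centre of its underside.

How it is judged:
On the way, in this order (a step that is already met when the one before it is completed fails the run):
1. the selector knob is pulled up clear of its slot (value of joint selector_lift above 0.007 m), for 0.1 s.
2. the knob has dropped home in the notch on the mug's side (((y of mug in the frame of doser above 0.02 m and value of joint selector_turn between -1.4 and -0.7 rad and value of joint selector_lift below 0.0015 m) or (y of mug in the frame of doser below -0.02 m and value of joint selector_turn between 0.7 and 1.4 rad and value of joint selector_lift below 0.0015 m))), for 0.3 s.
3. the green button is pressed in (value of joint dose_button above 0.0045 m), for 0.05 s.
At the end, for the whole second after the job is handed in: The knob is fully down (within 1.5 mm) in the notch on the side where the mug stands (its angle between 0.70 and 1.40 rad towards that side), the green button has come out again (within 1 mm), and the mug and tin stand upright within 20 mm of where they stood (((y of mug in the frame of doser above 0.02 m and value of joint selector_turn between -1.4 and -0.7 rad and value of joint selector_lift below 0.0015 m) or (y of mug in the frame of doser below -0.02 m and value of joint selector_turn between 0.7 and 1.4 rad and value of joint selector_lift below 0.0015 m)) and value of joint dose_button below 0.001 m and distance of each of mug, tin from where it was at the start of the episode below 0.02 m and angle between each of mug, tin's own z axis and vertical below 0.2 rad and linear speed of mug below 0.02 m/s); the robot touches nothing.
It fails at once if the selector's pin is forced against its notches or ring with more than 30 N (contact force between selector and doser above 30 N).
It fails at once if the green button is pressed in while the knob is not home in the notch on the mug's side (value of joint dose_button above 0.003 m and not ((y of mug in the frame of doser above 0.02 m and value of joint selector_turn between -1.4 and -0.7 rad and value of joint selector_lift below 0.0015 m) or (y of mug in the frame of doser below -0.02 m and value of joint selector_turn between 0.7 and 1.4 rad and value of joint selector_lift below 0.0015 m))).
It fails at once if the mug or tin is knocked away or tipped (distance of any of mug, tin from where it was at the start of the episode above 0.03 m or angle between any of mug, tin's own z axis and vertical above 0.5 rad).
It also fails if it takes over 54 s, if anything falls off the work surface, if the arm or the gripper's body presses on something with over 40 N, if the wrist force passes 120 N, or if a joint passes its speed limit or range.

## Robot

A 6-joint arm with a two-finger parallel gripper is mounted at the origin on a cart in front of the work surface, level with it; the furniture and walls round the work are solid. World frame = base frame: x ahead of the robot, y to its left, z up, the work surface at z = 0. Lengths are in m, angles in rad, forces in N, time in s.
With the tool pointing down it reaches from about 0.25 to 0.725 m from the base axis. Payload 4 kg.
Tool frame: the origin (TCP) lies midway between the tips of the shut fingers; the grasp point (between the pads) lies bot.tcp_to_grasp behind it (bot.tcp_to_grasp is the distance from the TCP to the grasp point, in m); z points along the fingers, y is the line along which they close (so a half turn about z gives the same grasp; the last joint's range is limited). The gripper opens to 85 mm and grips with 20 to 120 N. Pads are 22 mm wide; open, the fingers measure 114 mm over their backs; the gripper's body (76 mm by 85 mm) begins 54 mm behind the grasp point. The pads swing forward as they close: fully open they stand 13 mm farther back than shut.
Start: joints at [1.298, 0.241, 0.005, 1.335, 0, 1.571], TCP at [0.135, 0.482, 0.231] pointing down, gripper open.
Joint ranges: [-2.72, 2.72], [-1.05, 1.87], [-1.09, 1.28], [-1.99, 2.15], [-1.42, 1.44], [-3.14, 3.14]. Speed limits (rad/s): [2.79, 2.79, 3.14, 3.14, 3.14, 3.14].

## Interface

Orientations are given as a unit quaternion [x, y, z, w].
In Python, from workcell import readout, camera, bot gives the robot as it stands. The module is installed in compiled form; this text tells all that it offers.
- The arm moves only by the tool jog_arm, never from a script. Its argument "motion" is a list of rows, each an object of numbers: "x", "y", "z": the shift along the tool's x, y, z in mm; "spin": the turn about the tool's z in degrees; "fingers": the closure, from -1 (fully open) to 1 (shut). A call has 1 to 8 rows; each row is the pose to reach, as a shift and turn from the pose commanded when the call began, along the tool's axes at that moment; what a row does not reach only later rows make up. A row lasts 1/8 s, in which the tool goes at most 62.5 mm and 10.7 degrees, less where a joint would pass 70% of its speed; a pose out of reach is approached as far as the arm can. A call with a gripper value outside its range is refused whole. The fingers move at their own pace and stop on an object; the grip force is fixed at half the most. Time passes only in rows, so rows that repeat a pose let the fingers close. It gives the time, the measured TCP pose, the force, the opening and the grip force at its end, in the units of the state.
- readout.get_obs(): the state, without advancing time (a new reading comes with each control period).
- camera(name): name is "scene" or "side" or "wrist"; returns a dict with "pixels" (384x512x3 uint8, red, green, blue), "K" (3x3 intrinsics, pixels), "rvec" (rotation vector, rad) and "tvec" (3), from world to camera coordinates, as OpenCV has them. Camera axes: x right, y down, z forward; pixel columns grow to the right and rows downward; lengths in m; the calibration is good to about 2 mm. A picture is of the moment at which its call begins. There is no depth.
- bot.job_done(): hands the job in; it is judged then, once.
The state is a dict: "clock": time; "joint_pos": joint angles; "joint_vel": joint speeds; "tau": joint torques, N m; "eef_pos": TCP position; "tool_rot": TCP orientation; "ft_force": force on the tool from outside, world axes, zero at the start; "ft_torque": the same for the moment, N m; "grip_width": finger opening in m; "grasp_force": force on a finger pad.
Only numpy, scipy, OpenCV 4.12 (cv2) and the standard library are available. Lean on these libraries where they do the work, as an engineer would, in place of code of your own. Each camera call takes 0.05 s, during which the arm holds its last target. There are 200 camera calls.

## Working session

There is one attempt and no reset: what is moved stays moved. The work goes in short steps, Python scripts to look and compute and a tool call to move; the robot and the scene stay as the last step left them, time stands still between calls to the robot, and variables do not carry over. Pictures are saved under pics/ and viewed, at most 10 in all, crops included, and the job is handed in when it is done.

Besides the shell and the picture viewer there is one more tool, called after "Emit:" by a JSON object that holds its "fn" and its "kwargs". jog_arm: Moves the arm, as the interface text tells. Its arguments: {"type":"object","properties":{"motion":{"type":"array"}},"required":["motion"]}

```bash
mkdir -p pics; ls
python3 - <<'E'
from workcell import readout,camera,bot
import cv2,numpy as np
o=readout.get_obs()
for k,v in o.items(): print(k,np.round(v,4))
print(bot.tcp_to_grasp)
ims=[]
for n in ["scene","side"]:
    c=camera(n); np.savez(f"{n}0.npz",**{k:np.array(v) for k,v in c.items()})
    cv2.imwrite(f"pics/{n}0.png",cv2.cvtColor(c["pixels"],cv2.COLOR_RGB2BGR))
E
```

```text
pics
clock 0.0
joint_pos [1.298  0.2414 0.0037 1.3352 0.     1.5708]
joint_vel [ 0.0007  0.0001 -0.0002 -0.0009  0.0006 -0.002 ]
tau [ 1.70000e-03 -3.72318e+01  2.52407e+01  1.71000e-02  4.00000e-04
 -0.00000e+00]
eef_pos [0.1345 0.4809 0.2304]
tool_rot [ 1.360e-01  9.907e-01 -1.000e-03 -2.000e-04]
ft_force [-0.5731 -0.2233  1.3265]
ft_torque [-0.0022 -0.0276  0.0373]
grasp_force 0.0
grip_width 0.0852
0.0187
```

View pics/scene0.png

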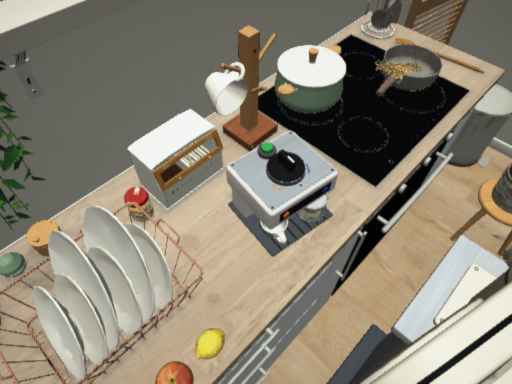

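View pics/side0.png

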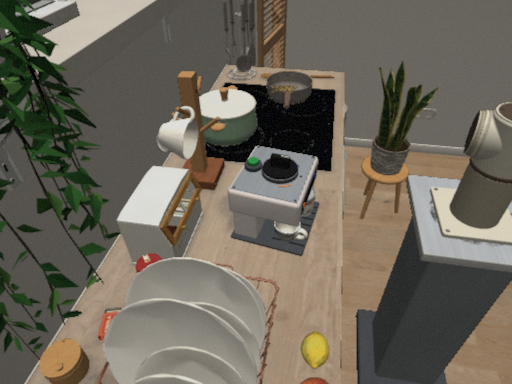

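The doser is at about (283,180) in the scene view and (275,195) in the side view. The mug is at about (275,230) and (288,228), the tin at about (315,210). The button is green at (267,149) and (254,162). I'll zoom in on both views and triangulate.

```bash
cat > h.py <<'E'
import cv2,numpy as np
def ray(c,u,v):
    R=cv2.Rodrigues(c["rvec"])[0]; d=R.T@np.linalg.inv(c["K"])@[u,v,1.]; return -R.T@np.ravel(c["tvec"]),d/np.linalg.norm(d)
def plane(c,u,v,z):
    o,d=ray(c,u,v); return o+d*(z-o[2])/d[2]
def tri(c1,p1,c2,p2):
    A=np.zeros((3,3));b=np.zeros(3);rs=[ray(c1,*p1),ray(c2,*p2)]
    for o,d in rs: M=np.eye(3)-np.outer(d,d);A+=M;b+=M@o
    p=np.linalg.solve(A,b); return p,[np.linalg.norm((np.eye(3)-np.outer(d,d))@(p-o)) for o,d in rs]
def blob(img,lo,hi,box=None):
    m=cv2.inRange(cv2.cvtColor(img,cv2.COLOR_RGB2HSV),lo,hi)
    if box: k=np.zeros_like(m);x0,y0,x1,y1=box;k[y0:y1,x0:x1]=m[y0:y1,x0:x1];m=k
    n,l,s,c=cv2.connectedComponentsWithStats(m)
    return [(s[i,4],c[i].round(1),s[i,:4]) for i in np.argsort(-s[1:,4])+1][:3]
E
python3 - <<'E'
from h import *
C={n:dict(np.load(f"{n}0.npz")) for n in["scene","side"]}
g={}
for n,box in(("scene",(215,125,345,255)),("side",(220,140,330,250))):
    im=C[n]["pixels"]; b=blob(im,(45,90,40),(85,255,255),box);print(n,b);g[n]=b[0][1]
    x0,y0,x1,y1=box; cv2.imwrite(f"pics/c_{n}.png",cv2.resize(cv2.cvtColor(im[y0:y1,x0:x1],cv2.COLOR_RGB2BGR),None,fx=4,fy=4,interpolation=cv2.INTER_CUBIC))
print(tri(C["scene"],g["scene"],C["side"],g["side"]))
a=cv2.imread("pics/c_scene.png");b=cv2.imread("pics/c_side.png")
h=520;b=cv2.copyMakeBorder(b,0,520-b.shape[0],0,0,cv2.BORDER_CONSTANT)
m=np.hstack([a,b]);print(m.shape);cv2.imwrite("pics/m.png",cv2.resize(m,None,fx=.82,fy=.82))
for n in C: print(n,ray(C[n],256,192)[0])
E
```

```text
scene [(np.int32(111), array([266.5, 147.5]), array([261, 142,  12,  12], dtype=int32))]
side [(np.int32(86), array([252.7, 161.4]), array([247, 157,  12,  10], dtype=int32))]
(array([0.58524354, 0.09598914, 0.17748019]), [np.float64(0.0001603597247392925), np.float64(0.00016035972473916343)])
(520, 960, 3)
scene [0.19835956 0.54701162 0.80753353]
side [0.43674667 0.79670678 0.7039046 ]
```

View pics/m.png

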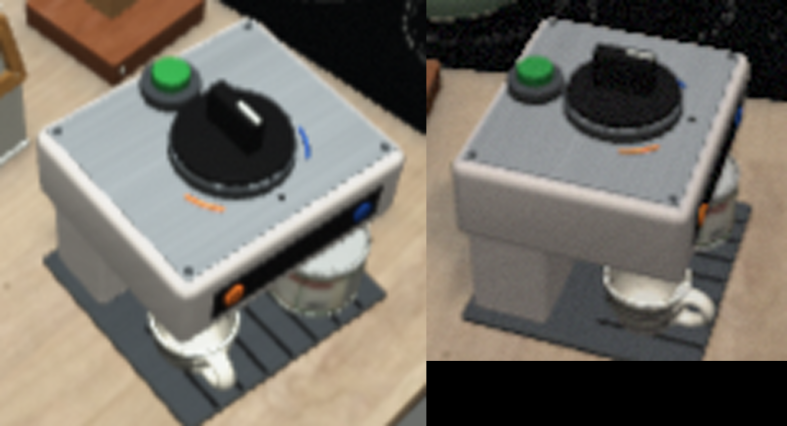

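The mug, with its handle, stands under the orange (left) outlet. The tin is under the blue one. The pointer faces the front, so the target is about -1.05 rad. Next I'll get the deck pose from the four deck screws, the dot and the button.

Run:
```python
from h import *
C={n:dict(np.load(f"{n}0.npz")) for n in["scene","side"]}
f=lambda p:np.array(p)/(4*.82)+[215,125]-.4
S={k:plane(C["scene"],*f(p),.165) for k,p in dict(bl=(57,131),br=(248,27),fr=(385,147),fl=(188,271),dot=(281,198)).items()}
for k in S: print(k,S[k].round(4))
for n,p in(("fl",(685-426,213)),("fr",(741-426,58)),("bl",(471-426,155)),("dot",(691-426,119))):
    print("side",n,plane(C["side"],*(np.array(p)/(4*.82)+[220,140]-.4),.165).round(4))
b=plane(C["scene"],266.5,147.,.187);print("btn",b, plane(C["side"],252.7,160.6,.187))
for a,c in(("fl","bl"),("fr","br")):
    d=S[c]-S[a];print(np.linalg.norm(d),np.arctan2(d[1],d[0]))
for a,c in(("fr","fl"),("br","bl")):
    d=S[c]-S[a];print(np.linalg.norm(d),np.arctan2(-d[0],d[1]))
```

```text
bl [0.6128 0.1806 0.165 ]
br [0.5852 0.0107 0.165 ]
fr [0.4424 0.0325 0.165 ]
fl [0.4694 0.2032 0.165 ]
dot [0.4649 0.1166 0.165 ]
side fl [0.4606 0.2172 0.165 ]
side fr [0.4354 0.0362 0.165 ]
side bl [0.6136 0.1833 0.165 ]
side dot [0.4661 0.1175 0.165 ]
btn [0.5806248  0.10153629 0.187     ] [0.58304376 0.10568912 0.187     ]
0.14520840398473864 -0.15624507235402357
0.1445143622673534 -0.1514752424449057
0.17284229970974727 -0.15674735437179824
0.17215474996794056 -0.160790424297182
```

Run:
```python
from h import *
C={n:dict(np.load(f"{n}0.npz")) for n in["scene","side"]}
P=lambda n,u,v,z:plane(C[n],u,v,z).round(3)
print("toaster base front", P("scene",165,205,0),P("scene",222,162,0),"tree base",P("scene",249,146,0),P("scene",225,128,0.02),P("scene",276,128,.02))
print("tree top",tri(C["scene"],(249,32),C["side"],(189,77)),"treemug",tri(C["scene"],(227,95),C["side"],(178,138)))
print("toaster top",tri(C["scene"],(167,170),C["side"],(160,214))[0])
```

```text
toaster base front [0.743 0.307 0.   ] [0.746 0.1   0.   ] tree base [0.736 0.001 0.   ] [0.826 0.012 0.02 ] [ 0.716 -0.096  0.02 ]
tree top (array([ 0.77412386, -0.03926373,  0.32354347]), [np.float64(0.0037717030541463276), np.float64(0.00377170305414634)]) treemug (array([0.80219806, 0.01897582, 0.16753901]), [np.float64(0.005453692645668028), np.float64(0.005453692645668156)])
toaster top [0.75498377 0.26967299 0.1231392 ]
```

Emit:
{"fn": "jog_arm", "kwargs": {"motion": [{"z": -40},{"z": -80},{"x": -40,"y": -22,"z": -80,"spin": -2},{"x": -90,"y": -49,"z": -80,"spin": -4},{"x": -140,"y": -76,"z": -80,"spin": -6},{"x": -190,"y": -104,"z": -80,"spin": -6.7},{"x": -240,"y": -131,"z": -80,"spin": -6.7},{"x": -240,"y": -131,"z": -80,"spin": -6.7}]}}

```text
validation failed for argument at $.mo...
```

Emit:
{"fn": "jog_arm", "kwargs": {"motion": [{"x": 0,"y": 0,"z": -40,"spin": 0,"fingers": -1},{"x": 0,"y": 0,"z": -80,"spin": 0,"fingers": -1},{"x": -40,"y": -22,"z": -80,"spin": -2,"fingers": -1},{"x": -90,"y": -49,"z": -80,"spin": -4,"fingers": -1},{"x": -140,"y": -76,"z": -80,"spin": -6,"fingers": -1},{"x": -190,"y": -104,"z": -80,"spin": -6.7,"fingers": -1},{"x": -240,"y": -131,"z": -80,"spin": -6.7,"fingers": -1},{"x": -240,"y": -131,"z": -80,"spin": -6.7,"fingers": -1}]}}

```text
clock: 1.1
eef_pos: [0.3326, 0.288, 0.3109]
tool_rot: [0.081, 0.997, -0.001, -0.0]
ft_force: [-0.5, 0.7, -1.0]
grip_width: 0.0852
grasp_force: 0.0
```

Emit:
{"fn": "jog_arm", "kwargs": {"motion": [{"x": -50,"y": -36,"z": 0,"spin": 0,"fingers": -1},{"x": -100,"y": -72,"z": 0,"spin": 0,"fingers": -1},{"x": -150,"y": -108,"z": 0,"spin": 0,"fingers": -1},{"x": -200,"y": -146,"z": 0,"spin": 0,"fingers": -1},{"x": -204,"y": -147,"z": 0,"spin": -0.4,"fingers": -1},{"x": -204,"y": -147,"z": 0,"spin": -0.4,"fingers": -1}]}}

```text
clock: 1.85
eef_pos: [0.5088, 0.1146, 0.3106]
tool_rot: [0.074, 0.997, 0.0, -0.001]
ft_force: [-0.1, -0.1, 0.9]
grip_width: 0.0855
grasp_force: 0.0
```

Run:
```python
from workcell import readout,camera
from h import *
o=readout.get_obs();print(o["joint_pos"].round(3) if hasattr(o["joint_pos"],'round') else o["joint_pos"],o["eef_pos"])
c=camera("wrist"); np.savez("wrist1.npz",**{k:np.array(v) for k,v in c.items()})
cv2.imwrite("pics/w1.png",cv2.cvtColor(c["pixels"],cv2.COLOR_RGB2BGR))
b=blob(c["pixels"],(45,90,40),(85,255,255));print(b,plane(c,*b[0][1],.187), ray(c,256,192))
```

```text
[2.21e-01 2.68e-01 2.46e-01 1.55e+00 1.00e-03 3.70e-01] [0.50879023 0.11456348 0.31062561]
[(np.int32(726), array([253.4, 270.2]), array([239, 255,  30,  31], dtype=int32))] [0.58118117 0.10007905 0.187     ] (array([0.43698665, 0.12517968, 0.45251736]), array([ 0.26999663, -0.04459769, -0.96182788]))
```

View pics/w1.png

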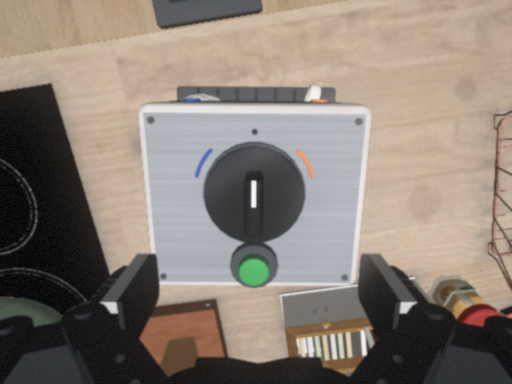

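The wrist view shows the deck nearly square to the image. The knob skirt is at about (254,192), the pointer at (254,194), the button at (253,270), and the screws at (151,120), (358,121), (163,277) and (346,277).

Run:
```python
from h import *
c=dict(np.load("wrist1.npz"))
g=cv2.cvtColor(c["pixels"],cv2.COLOR_RGB2GRAY)
m=(g<70).astype(np.uint8);k=np.zeros_like(m);k[130:238,195:315]=m[130:238,195:315]
k=cv2.morphologyEx(k,cv2.MORPH_OPEN,np.ones((5,5)))
n,l,s,ce=cv2.connectedComponentsWithStats(k);i=1+np.argmax(s[1:,4]);print(s[i],ce[i])
ys,xs=np.nonzero(l==i)
pts=cv2.findContours((l==i).astype(np.uint8),0,1)[0][0][:,0]
pts=pts[pts[:,1]<225]
for z in(.175,.18):
    w=np.array([plane(c,*p,z)[:2] for p in pts]);A=np.c_[2*w,np.ones(len(w))];q=np.linalg.lstsq(A,(w**2).sum(1),rcond=None)[0]
    print(z,q[:2],np.sqrt(q[2]+q[:2]@q[:2]))
S=dict(fr=(151,120),fl=(358,121.5),br=(163,277),bl=(346.5,277))
S={k:plane(c,*v,.165) for k,v in S.items()}
print({k:v.round(4) for k,v in S.items()},"mean",np.mean(list(S.values()),0))
for a,b in(("fl","bl"),("fr","br")): d=S[b]-S[a];print(np.arctan2(d[1],d[0]))
for a,b in(("fr","fl"),("br","bl")): d=S[b]-S[a];print(np.arctan2(-d[0],d[1]))
print("dot",plane(c,254.5,132,.165))
w=blob(c["pixels"],(0,0,190),(180,50,255),(235,170,275,215));print(w)
a,b=plane(c,254,181,.214),plane(c,254,207,.214);d=b-a;print("pointer",a,b,np.arctan2(d[1],d[0]))
```

```text
[ 207  169   86   69 4382] [253.48151529 205.13601095]
0.175 [0.52672417 0.10844609] 0.034143138727057334
0.18 [0.52510738 0.10874758] 0.033527985513489275
{'fr': array([0.4437, 0.0352, 0.165 ]), 'fl': array([0.4701, 0.2045, 0.165 ]), 'br': array([0.5875, 0.0121, 0.165 ]), 'bl': array([0.6134, 0.1843, 0.165 ])} mean [0.52867479 0.10904873 0.165     ]
-0.1399054657964466
-0.15916739975591346
-0.15502695769077363
-0.14901455506414416
dot [0.46598812 0.11837496 0.165     ]
[(np.int32(107), array([253.4, 193.7]), array([251, 181,   5,  26], dtype=int32))]
pointer [0.49556157 0.11392265 0.214     ] [0.51511337 0.11094222 0.214     ] -0.151272919395941
```

Emit:
{"fn": "jog_arm", "kwargs": {"motion": [{"x": -7,"y": -3,"z": 40,"spin": 0,"fingers": -1},{"x": -7,"y": -3,"z": 80,"spin": 0,"fingers": -1},{"x": -7,"y": -3,"z": 105,"spin": 0,"fingers": -0.5},{"x": -7,"y": -3,"z": 118,"spin": 0,"fingers": 0},{"x": -7,"y": -3,"z": 124,"spin": 0,"fingers": 0.3},{"x": -7,"y": -3,"z": 124,"spin": 0,"fingers": 0.3},{"x": -7,"y": -3,"z": 124,"spin": 0,"fingers": 0.3}]}}

```text
clock: 2.78
eef_pos: [0.5164, 0.1101, 0.1885]
tool_rot: [0.074, 0.997, 0.0, 0.001]
ft_force: [0.0, 0.3, 0.8]
grip_width: 0.0298
grasp_force: 0.0
```

```bash
cat > look.py <<'E'
from workcell import readout,camera
from h import *
import sys
def look(n):
    o=readout.get_obs(); q=np.array(o["tool_rot"]); print("yaw",round(-2*np.arctan2(q[0],q[1]),4),"eef",np.round(o["eef_pos"],4),"F",np.round(o["ft_force"],1),"T",np.round(o["ft_torque"],3),"w",round(float(o["grip_width"]),4),"gf",o["grasp_force"])
    c=camera("wrist"); np.savez(n+".npz",**{k:np.array(v) for k,v in c.items()})
    cv2.imwrite(f"pics/{n}.png",cv2.cvtColor(c["pixels"],cv2.COLOR_RGB2BGR)); return c
def pointer(c,z=.214):
    b=blob(c["pixels"],(0,0,170),(180,60,255),(225,140,290,260))
    print([ (int(x[0]),x[1].tolist(),x[2].tolist()) for x in b])
if __name__=="__main__": pointer(look(sys.argv[1]))
E
python3 look.py w2
```

```text
yaw -0.1487 eef [0.5164 0.1101 0.1885] F [0.  0.3 0.8] T [ 0.039  0.047 -0.002] w 0.0298 gf 0.0
[(1213, [257.0, 149.6], [225, 140, 65, 23]), (189, [257.0, 249.0], [253, 239, 10, 21])]
```

View pics/w2.png

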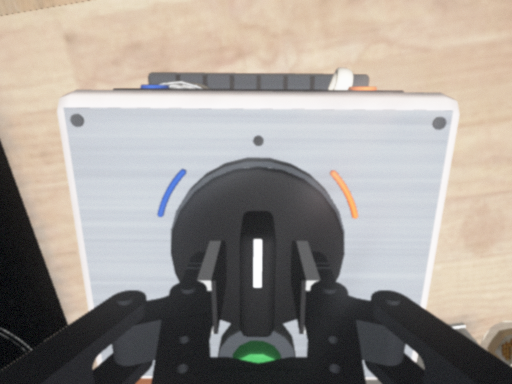

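The bar sits centred between the fingers: pointer at (257,262), finger faces at about 220 and 298. Next I grip and lift 9 mm.

Emit:
{"fn": "jog_arm", "kwargs": {"motion": [{"x": 0,"y": 0,"z": 2,"spin": 0,"fingers": 0.5},{"x": 0,"y": 0,"z": 2,"spin": 0,"fingers": 1},{"x": 0,"y": 0,"z": 2,"spin": 0,"fingers": 1},{"x": 0,"y": 0,"z": 2,"spin": 0,"fingers": 1},{"x": 0,"y": 0,"z": -1,"spin": 0,"fingers": 1},{"x": 0,"y": 0,"z": -4,"spin": 0,"fingers": 1},{"x": 0,"y": 0,"z": -7,"spin": 0,"fingers": 1},{"x": 0,"y": 0,"z": -7.5,"spin": 0,"fingers": 1}]}}

```text
clock: 3.82
eef_pos: [0.5158, 0.1097, 0.1945]
tool_rot: [0.074, 0.997, -0.0, -0.0]
ft_force: [4.8, -0.8, -9.4]
grip_width: 0.0131
grasp_force: 58.4
```

```bash
sed -i 's/(225,140,290,260)/(235,200,280,330)/' look.py; python3 look.py w3
```

```text
yaw -0.149 eef [0.5158 0.1097 0.1945] F [ 4.8 -0.8 -9.4] T [-0.086 -0.967 -0.05 ] w 0.0131 gf 58.40172350406647
[(446, [258.0, 267.6], [254, 243, 9, 50]), (8, [235.0, 284.5], [235, 281, 1, 8])]
```

Emit:
{"fn": "jog_arm", "kwargs": {"motion": [{"x": 0,"y": 0,"z": -1.5,"spin": 0,"fingers": 1},{"x": 0,"y": 0,"z": -1.5,"spin": 0,"fingers": 1},{"x": 0,"y": 0,"z": -1.5,"spin": 0,"fingers": 1}]}}

```text
clock: 4.25
eef_pos: [0.5158, 0.1097, 0.1963]
tool_rot: [0.074, 0.997, -0.0, 0.0]
ft_force: [4.6, -1.1, -10.0]
grip_width: 0.013
grasp_force: 58.4
```

```bash
python3 look.py w4
```

```text
yaw -0.1489 eef [0.5158 0.1097 0.1963] F [  4.6  -1.1 -10. ] T [-0.23  -0.997  0.018] w 0.013 gf 58.39499831199646
[(446, [258.0, 267.6], [254, 243, 9, 50]), (8, [235.0, 284.5], [235, 281, 1, 8])]
```

Emit:
{"fn": "jog_arm", "kwargs": {"motion": [{"x": 0,"y": 0,"z": 0,"spin": 3,"fingers": 1},{"x": 0,"y": 0,"z": 0,"spin": 6,"fingers": 1},{"x": 0,"y": 0,"z": 0,"spin": 10,"fingers": 1},{"x": 0,"y": 0,"z": 0,"spin": 10,"fingers": 1}]}}

```text
clock: 4.8
eef_pos: [0.5158, 0.1098, 0.1964]
tool_rot: [0.161, 0.987, 0.0, 0.0]
ft_force: [3.7, -0.1, -10.3]
grip_width: 0.0132
grasp_force: 58.4
```

```bash
python3 look.py w5
```

```text
yaw -0.3227 eef [0.5158 0.1098 0.1964] F [  3.7  -0.1 -10.3] T [-0.123 -1.118  0.016] w 0.0132 gf 58.4168815612793
[(451, [258.1, 267.4], [254, 243, 10, 50]), (8, [235.0, 284.5], [235, 281, 1, 8])]
```

Emit:
{"fn": "jog_arm", "kwargs": {"motion": [{"x": 0,"y": 0,"z": 0,"spin": 6,"fingers": 1},{"x": 0,"y": 0,"z": 0,"spin": 13,"fingers": 1},{"x": 0,"y": 0,"z": 0,"spin": 20,"fingers": 1},{"x": 0,"y": 0,"z": 0,"spin": 27,"fingers": 1},{"x": 0,"y": 0,"z": 0,"spin": 31,"fingers": 1},{"x": 0,"y": 0,"z": 0,"spin": 31,"fingers": 1},{"x": 0,"y": 0,"z": 2,"spin": 31,"fingers": 1},{"x": 0,"y": 0,"z": 4,"spin": 31,"fingers": 1}]}}

```text
clock: 5.85
eef_pos: [0.5161, 0.1102, 0.1926]
tool_rot: [0.419, 0.908, 0.001, 0.0]
ft_force: [5.1, 0.8, -8.9]
grip_width: 0.0128
grasp_force: 58.6
```

```bash
python3 look.py w6
```

```text
yaw -0.8636 eef [0.5161 0.1102 0.1926] F [ 5.1  0.8 -8.9] T [ 2.360e-01 -1.101e+00  1.000e-03] w 0.0128 gf 58.590348958969116
[(446, [259.0, 267.5], [255, 243, 9, 50]), (8, [235.0, 284.5], [235, 281, 1, 8])]
```

Emit:
{"fn": "jog_arm", "kwargs": {"motion": [{"x": 0,"y": 0,"z": 1,"spin": 0,"fingers": 1},{"x": 0,"y": 0,"z": 1,"spin": 0,"fingers": 1},{"x": 0,"y": 0,"z": 1,"spin": 0,"fingers": 0.63},{"x": 0,"y": 0,"z": 1,"spin": 0,"fingers": 0.63},{"x": 0,"y": 0,"z": 1,"spin": 0,"fingers": 0.63},{"x": 0,"y": 0,"z": 1,"spin": 0,"fingers": 0.63}]}}

```text
clock: 6.65
eef_pos: [0.5156, 0.1098, 0.1916]
tool_rot: [0.419, 0.908, 0.0, 0.0]
ft_force: [0.1, -0.6, -0.7]
grip_width: 0.0159
grasp_force: 0.0
```

```bash
python3 look.py w7
```

```text
yaw -0.8644 eef [0.5156 0.1098 0.1916] F [ 0.1 -0.6 -0.7] T [-0.03  -0.064  0.02 ] w 0.0159 gf 0.0
[(438, [260.0, 266.1], [256, 242, 9, 49]), (5, [240.0, 329.0], [238, 329, 5, 1])]
```

View pics/w7.png

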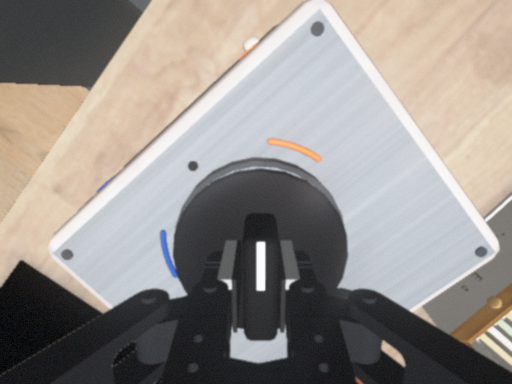

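The fingers now loosely straddle the bar, with the pointer at (260,266). Next I push the knob round in small steps and watch for the pointer to drop by about 5 px.

Emit:
{"fn": "jog_arm", "kwargs": {"motion": [{"x": 0,"y": 0,"z": 0,"spin": 1,"fingers": 0.63},{"x": 0,"y": 0,"z": 0,"spin": 2,"fingers": 0.63},{"x": 0,"y": 0,"z": 0,"spin": 3,"fingers": 0.63},{"x": 0,"y": 0,"z": 0,"spin": 3,"fingers": 0.63}]}}

```text
clock: 7.2
eef_pos: [0.5158, 0.1101, 0.1913]
tool_rot: [0.443, 0.897, 0.0, -0.0]
ft_force: [0.3, 1.7, 0.5]
grip_width: 0.0162
grasp_force: 0.6
```

```bash
python3 look.py w8
```

```text
yaw -0.9168 eef [0.5158 0.1101 0.1913] F [0.3 1.7 0.5] T [ 0.302 -0.088  0.002] w 0.0162 gf 0.6432528273944627
[(443, [257.9, 266.4], [252, 242, 12, 50]), (2, [238.5, 329.0], [238, 329, 2, 1])]
```

```bash
cat >> h.py <<'E'
def ptr(img):
    m=cv2.inRange(cv2.cvtColor(img,cv2.COLOR_RGB2HSV),(0,0,170),(180,60,255))[200:320,235:285]
    n,l,s,c=cv2.connectedComponentsWithStats(m);i=1+np.argmax(s[1:,4]);y,x=np.nonzero(l==i)
    return round(np.degrees(np.polyfit(y,x,1)[0]),2),(c[i]+[235,200]).round(2)
E
sed -i 's/^    print(\[.*$/    print(ptr(c["pixels"]))/; /b=blob/d' look.py
python3 - <<'E'
from h import *
for n in("w3","w6","w7","w8"):print(n,ptr(np.load(n+".npz")["pixels"]))
E
```

```text
w3 (np.float64(0.01), array([258.02, 267.61]))
w6 (np.float64(0.0), array([259. , 267.5]))
w7 (np.float64(-0.06), array([260.03, 266.05]))
w8 (np.float64(3.17), array([257.87, 266.38]))
```

Emit:
{"fn": "jog_arm", "kwargs": {"motion": [{"x": 0,"y": 0,"z": 0,"spin": 1,"fingers": 0.63},{"x": 0,"y": 0,"z": 0,"spin": 2,"fingers": 0.63},{"x": 0,"y": 0,"z": 0,"spin": 2,"fingers": 0.63}]}}

```text
clock: 7.62
eef_pos: [0.5159, 0.1103, 0.1914]
tool_rot: [0.458, 0.889, 0.001, -0.0]
ft_force: [0.5, 4.3, -0.5]
grip_width: 0.0159
grasp_force: 1.6
```

```bash
python3 look.py w9
```

```text
yaw -0.9515 eef [0.5159 0.1103 0.1914] F [ 0.5  4.3 -0.5] T [ 0.829 -0.141  0.041] w 0.0159 gf 1.633934128020229
(np.float64(5.26), array([256.49, 266.67]))
```

Emit:
{"fn": "jog_arm", "kwargs": {"motion": [{"x": 0.4,"y": 0.4,"z": 0,"spin": 1,"fingers": 0.63},{"x": 0.4,"y": 0.4,"z": 0,"spin": 2,"fingers": 0.63},{"x": 0.4,"y": 0.4,"z": 0,"spin": 2,"fingers": 0.63}]}}

```text
clock: 8.05
eef_pos: [0.5159, 0.1104, 0.1913]
tool_rot: [0.474, 0.881, 0.0, 0.0]
ft_force: [1.0, 3.5, 0.5]
grip_width: 0.0159
grasp_force: 2.9
```

```bash
python3 look.py w10
```

```text
yaw -0.9869 eef [0.5159 0.1104 0.1913] F [1.  3.5 0.5] T [ 0.728 -0.214  0.023] w 0.0159 gf 2.936426243686583
(np.float64(5.83), array([256.1 , 266.78]))
```

Emit:
{"fn": "jog_arm", "kwargs": {"motion": [{"x": 0,"y": 0,"z": 0,"spin": 1,"fingers": 0.63},{"x": 0,"y": 0,"z": 0,"spin": 2,"fingers": 0.63},{"x": 0,"y": 0,"z": 0,"spin": 3,"fingers": 0.63},{"x": 0,"y": 0,"z": 0,"spin": 3,"fingers": 0.63}]}}

```text
clock: 8.6
eef_pos: [0.5159, 0.1104, 0.1914]
tool_rot: [0.497, 0.868, 0.0, 0.0]
ft_force: [1.3, 4.0, 0.2]
grip_width: 0.016
grasp_force: 3.2
```

```bash
python3 look.py w11
```

```text
yaw -1.0393 eef [0.5159 0.1104 0.1914] F [1.3 4.  0.2] T [ 0.847 -0.274  0.063] w 0.016 gf 3.2051795558072627
(np.float64(5.74), array([256.2 , 266.78]))
```

Knob at about -0.79 rad, sliding on the ring.

Emit:
{"fn": "jog_arm", "kwargs": {"motion": [{"x": 0,"y": 0,"z": 0,"spin": 1,"fingers": 0.63},{"x": 0,"y": 0,"z": 0,"spin": 2,"fingers": 0.63},{"x": 0,"y": 0,"z": 0,"spin": 3,"fingers": 0.63},{"x": 0,"y": 0,"z": 0,"spin": 3,"fingers": 0.63}]}}

```text
clock: 9.15
eef_pos: [0.516, 0.1104, 0.1913]
tool_rot: [0.519, 0.855, 0.0, 0.0]
ft_force: [2.0, 4.6, 0.6]
grip_width: 0.0158
grasp_force: 2.2
```

```bash
python3 look.py w12
```

```text
yaw -1.0917 eef [0.516  0.1104 0.1913] F [2.  4.6 0.6] T [ 1.012 -0.368  0.017] w 0.0158 gf 2.170442264960002
(np.float64(5.77), array([256.5 , 266.76]))
```

Emit:
{"fn": "jog_arm", "kwargs": {"motion": [{"x": 0.5,"y": 0.5,"z": 0,"spin": 1,"fingers": 0.63},{"x": 0.5,"y": 0.5,"z": 0,"spin": 2,"fingers": 0.63},{"x": 0.5,"y": 0.5,"z": 0,"spin": 3,"fingers": 0.63},{"x": 0.5,"y": 0.5,"z": 0,"spin": 3,"fingers": 0.63}]}}

```text
clock: 9.7
eef_pos: [0.5158, 0.1102, 0.1912]
tool_rot: [0.542, 0.841, -0.001, 0.0]
ft_force: [0.7, -0.0, 0.2]
grip_width: 0.016
grasp_force: 0.3
```

```bash
python3 look.py w13
```

```text
yaw -1.1447 eef [0.5158 0.1102 0.1912] F [ 0.7 -0.   0.2] T [-0.051 -0.226 -0.005] w 0.016 gf 0.3203732706606388
(np.float64(1.72), array([258.95, 260.13]))
```

The pointer jumped from v=266.8 to 260.1 and its tilt changed, so the knob appears to have dropped. I'll check that against the camera geometry.

Run:
```python
from h import *
ax=np.array([.5157,.1104]); 
for n,ps in(("w7",-.149-.715),("w12",-1.0917+.1),("w13",-1.1447+.03)):
    c=dict(np.load(n+".npz"))
    print(n,ptr(c["pixels"])[1],[ (L,cv2.projectPoints(np.array([[ax[0]-.011*np.cos(ps),ax[1]-.011*np.sin(ps),.214+L]]),c["rvec"],c["tvec"],c["K"],None)[0].ravel().round(1)) for L in(0,.005)])
```

```text
w7 [260.03 266.05] [(0, array([259.1, 259.7])), (0.005, array([259.2, 266. ]))]
w12 [256.5  266.76] [(0, array([254.5, 261. ])), (0.005, array([254.4, 267.3]))]
w13 [258.95 260.13] [(0, array([257. , 260.8])), (0.005, array([257. , 267.1]))]
```

Emit:
{"fn": "jog_arm", "kwargs": {"motion": [{"x": 0,"y": 0,"z": 0,"spin": 0,"fingers": 0.4},{"x": 0,"y": 0,"z": 0,"spin": 0,"fingers": 0.2},{"x": 0,"y": 0,"z": 0,"spin": 0,"fingers": 0.2},{"x": 0,"y": 0,"z": -20,"spin": 0,"fingers": 0.2},{"x": 0,"y": 0,"z": -60,"spin": 0,"fingers": 0.2},{"x": 0,"y": 0,"z": -100,"spin": 0,"fingers": 0.6},{"x": 0,"y": 0,"z": -100,"spin": 0,"fingers": 1},{"x": 0,"y": 0,"z": -100,"spin": 0,"fingers": 1}]}}

```text
clock: 10.75
eef_pos: [0.5158, 0.111, 0.2908]
tool_rot: [0.541, 0.841, -0.0, -0.0]
ft_force: [0.0, 0.0, 0.2]
grip_width: 0.0001
grasp_force: 0.0
```

Run:
```python
from look import *
c=look("w14")
b=blob(c["pixels"],(45,90,40),(85,255,255));print(b[0],plane(c,*b[0][1],.187))
s=camera("side");x=s["pixels"][140:250,220:330]
a=cv2.resize(dict(np.load("side0.npz"))["pixels"][140:250,220:330],None,fx=3,fy=3)
m=np.hstack([a,cv2.resize(x,None,fx=3,fy=3)]);cv2.imwrite("pics/s14.png",cv2.cvtColor(m,cv2.COLOR_RGB2BGR))
```

```text
yaw -1.1437 eef [0.5158 0.111  0.2908] F [0.  0.  0.2] T [-0.038  0.008  0.019] w 0.0001 gf 0.0
(np.int32(897), array([329.5, 240.3]), array([313, 224,  34,  34], dtype=int32)) [0.58193451 0.10098731 0.187     ]
```

View pics/w14.png

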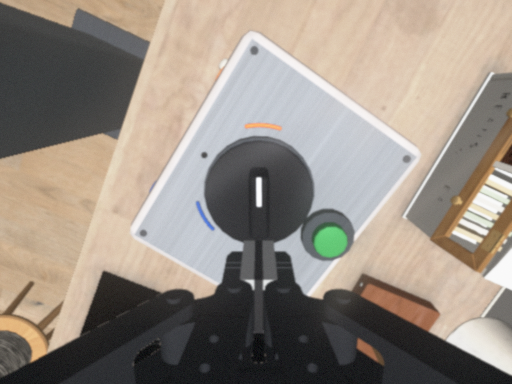

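The knob is home: the pixel height matches lift 0, at about -0.97 rad, with the pointer at (259,192) towards the orange arc. Next I move over the button.

Emit:
{"fn": "jog_arm", "kwargs": {"motion": [{"x": -10,"y": 15,"z": 0,"spin": -8,"fingers": 1},{"x": -20,"y": 30,"z": 0,"spin": -17,"fingers": 1},{"x": -30,"y": 45,"z": 0,"spin": -26,"fingers": 1},{"x": -37,"y": 56,"z": 0,"spin": -35,"fingers": 1},{"x": -37,"y": 56,"z": 0,"spin": -44,"fingers": 1},{"x": -37,"y": 56,"z": 0,"spin": -53,"fingers": 1},{"x": -37,"y": 56,"z": 0,"spin": -57,"fingers": 1},{"x": -37,"y": 56,"z": 0,"spin": -57,"fingers": 1}]}}

```text
clock: 11.85
eef_pos: [0.5818, 0.1005, 0.2898]
tool_rot: [0.075, 0.997, -0.0, -0.001]
ft_force: [-0.6, -0.2, -0.2]
grip_width: 0.0003
grasp_force: 0.0
```

Emit:
{"fn": "jog_arm", "kwargs": {"motion": [{"x": 0,"y": 0,"z": 40,"spin": 0,"fingers": 1},{"x": 0,"y": 0,"z": 80,"spin": 0,"fingers": 1},{"x": 0,"y": 0,"z": 92,"spin": 0,"fingers": 1},{"x": 0,"y": 0,"z": 92,"spin": 0,"fingers": 1}]}}

```text
clock: 12.35
eef_pos: [0.5819, 0.1005, 0.1987]
tool_rot: [0.075, 0.997, -0.0, -0.001]
ft_force: [0.7, -0.1, 0.3]
grip_width: -0.0001
grasp_force: 0.0
```

Run:
```python
from look import *
c=look("w15")
```

```text
yaw -0.1494 eef [0.5819 0.1005 0.1987] F [ 0.7 -0.1  0.3] T [0.073 0.014 0.008] w -0.0001 gf 0.0
```

View pics/w15.png

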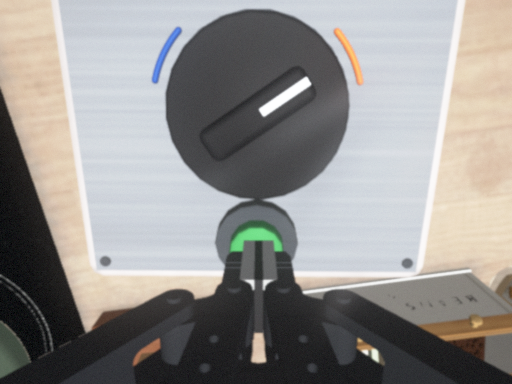

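The fingertips are centred over the green button at about (257,240), and the pointer is towards orange. Next I press.

Emit:
{"fn": "jog_arm", "kwargs": {"motion": [{"x": 0,"y": 0,"z": 8,"spin": 0,"fingers": 1},{"x": 0,"y": 0,"z": 12,"spin": 0,"fingers": 1},{"x": 0,"y": 0,"z": 14,"spin": 0,"fingers": 1},{"x": 0,"y": 0,"z": 16,"spin": 0,"fingers": 1},{"x": 0,"y": 0,"z": 17,"spin": 0,"fingers": 1},{"x": 0,"y": 0,"z": 17,"spin": 0,"fingers": 1}]}}

```text
clock: 13.15
eef_pos: [0.5826, 0.1006, 0.1828]
tool_rot: [0.074, 0.997, 0.0, 0.001]
ft_force: [-0.7, -0.2, 4.3]
grip_width: -0.0001
grasp_force: 1.9
```

Emit:
{"fn": "jog_arm", "kwargs": {"motion": [{"x": 0,"y": 0,"z": 1,"spin": 0,"fingers": 1},{"x": 0,"y": 0,"z": 2,"spin": 0,"fingers": 1},{"x": 0,"y": 0,"z": 2,"spin": 0,"fingers": 1}]}}

```text
clock: 13.52
eef_pos: [0.5826, 0.1006, 0.1811]
tool_rot: [0.074, 0.997, 0.0, 0.001]
ft_force: [-0.7, 0.1, 7.3]
grip_width: 0.0
grasp_force: 3.3
```

The force rose past 5 N, so the button is at its stop. Releasing and backing off.

Emit:
{"fn": "jog_arm", "kwargs": {"motion": [{"x": 0,"y": 0,"z": 0,"spin": 0,"fingers": 1},{"x": 0,"y": 0,"z": -10,"spin": 0,"fingers": 1},{"x": 0,"y": 0,"z": -50,"spin": 0,"fingers": 1},{"x": 0,"y": 0,"z": -100,"spin": 0,"fingers": 1},{"x": 30,"y": 0,"z": -120,"spin": 0,"fingers": 1},{"x": 30,"y": 0,"z": -120,"spin": 0,"fingers": 1}]}}

```text
clock: 14.28
eef_pos: [0.5522, 0.1053, 0.3028]
tool_rot: [0.074, 0.997, 0.0, 0.001]
ft_force: [-0.0, 0.1, -0.8]
grip_width: 0.0001
grasp_force: 0.0
```

Run:
```python
from look import *
c=look("w16");s=camera("side");S0=dict(np.load("side0.npz"))
b=blob(c["pixels"],(45,90,40),(85,255,255));print(b[0],plane(c,*b[0][1],.187))
print(blob(s["pixels"],(45,90,40),(85,255,255),(220,140,330,250)),blob(S0["pixels"],(45,90,40),(85,255,255),(220,140,330,250)))
print("mug/tin diff",np.abs(s["pixels"][205:250,270:320].astype(int)-S0["pixels"][205:250,270:320]).mean())
```

```text
yaw -0.1482 eef [0.5522 0.1053 0.3028] F [-0.   0.1 -0.8] T [-0.015 -0.05   0.022] w 0.0001 gf 0.0
(np.int32(819), array([256. , 225.8]), array([240, 210,  33,  31], dtype=int32)) [0.58148325 0.09980132 0.187     ]
[(np.int32(86), array([252.8, 161.4]), array([247, 157,  12,  10], dtype=int32))] [(np.int32(86), array([252.7, 161.4]), array([247, 157,  12,  10], dtype=int32))]
mug/tin diff 2.0228148148148146
```

The button is out again, the mug and tin haven't moved, and the arm is clear.

```bash
python3 -c "
from workcell import bot
print(bot.job_done())"
```

```text
the job is handed in; nothing more can be done
None
```

I handed the job in at about 14 s: the knob is home in the left (orange) notch on the mug's side at about -0.97 rad, the green button was pressed to its stop and is out again, and the mug and tin haven't moved; no verdict was returned.

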